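# Put the round red cookie stamp away in its slide-cover case

## Robot

A 7-joint arm with a two-finger parallel gripper is mounted at the origin on the work surface. World frame = base frame: x ahead of the robot, y to its left, z up, the work surface at z = 0. Lengths are in m, angles in rad, forces in N, time in s.
With the tool pointing down it reaches from about 0.425 to 0.925 m from the base axis. Payload 6.8 kg.
Tool frame: the origin (TCP) lies on the centre line of the jaws, within the pads' length; the fingertips stand 17 mm ahead of it and the grasp point (between the pads) lies 2 mm behind it; z points along the fingers, x is the direction in which the jaws open and shut, and the axes are right-handed (so a half turn about z gives the same grasp; the last joint's range is limited). The gripper opens to 85 mm and grips with 20 to 120 N. Pads are 22 mm wide; open, the fingers measure 114 mm over their backs; the gripper's body (76 mm by 85 mm) begins 54 mm behind the grasp point. The pads swing forward as they close: fully open they stand 13 mm farther back than shut.
Start: joints at [-1.409, 0.477, 0.022, 1.555, -0.011, 1.109, -0.083], TCP at [0.18, 0.651, 0.248] pointing down, gripper open.
Joint ranges: [-2.96, 2.96], [-0.34, 2.1], [-1.41, 1.46], [0.24, 2.44], [-1.37, 4.51], [0.17, 1.92], [-2.96, 2.96]. Speed limits (rad/s): [2.39, 2.39, 3.14, 3.14, 3.14, 3.14, 3.14].

## Interface

Orientations are given as a rotation vector (axis times angle).
In Python, from bench import r gives the robot as it stands.
- The arm moves only by the tool arm_command, never from a script. Its argument "increments" is a list of rows, each a list of 3 entries, a list of its own where there are three numbers: the shift along the world's x, y, z in m, then the turn, a rotation vector about the world's x, y, z in rad, then the opening in per cent of the stroke, from 0 (shut) to 100 (fully open). A call has 1 to 10 rows; each row is the pose to reach, as a shift and turn from the pose commanded when the call began; what a row does not reach only later rows make up. A row lasts 1/10 s, in which the tool goes at most 50 mm and 8.59 degrees, less where a joint would pass 70% of its speed; a pose out of reach is approached as far as the arm can. A call with a gripper value outside its range is refused whole. The fingers move at their own pace and stop on an object; "newtons" is the grip in N (left out, the last holds). Time passes only in rows, so rows that repeat a pose let the fingers close. It gives the time, the measured TCP pose, the force and the opening at its end, in the units of the state.
- r.get_obs(): the state, without advancing time (a new reading comes with each control period).
- r.grab_frame(name): name is "scene" or "side" or "wrist"; returns the picture (480x640x3 uint8, blue, green, red); there is no depth.
- r.camera_model(name): a dict with "camera_matrix" (3x3 intrinsics, pixels), "camera_from_world" (4x4, takes a point from world to camera coordinates). Camera axes: x right, y down, z forward; pixel columns grow to the right and rows downward; lengths in m; the calibration is good to about 2 mm. A picture is of the moment at which its call begins: read the wrist's pose just before it. camera_model takes no time and is no camera call; for the wrist camera it gives the pose at the moment of the call.
- r.hand_in(): hands the job in, once; it reports no verdict.
The state is a dict: "clock": time; "joints": joint angles; "qvel": joint speeds; "tau": joint torques, N m; "tcp_pos": TCP position; "orientation": TCP orientation; "contact_force": force on the tool from outside, world axes, zero at the start; "moment": the same for the moment, N m; "grip_width": finger opening in m.
Only numpy, scipy, OpenCV 4.12 (cv2) and the standard library are available. Lean on these libraries where they do the work, as an engineer would, in place of code of your own. Each camera call takes 0.05 s, during which the arm holds its last target. There are 200 camera calls.

## Task

Put the round red cookie stamp away: slide the green case's wooden cover fully back, stand that stamp upright inside the case, and slide the cover fully shut again.

Things in the scene. Friction and masses are not known exactly. Their poses are not given: they have to be found in the camera images.
- red_round_center (a point): Loose cookie stamp standing on the counter: round red head 50 mm across, 12 mm thick; on it an upright beech handle, a cylinder 22 mm across, 40 mm tall; 52 mm tall in all, about 60 g. Point: its centre, 26 mm above its underside, on the handle's axis; z runs up the handle. Two other stamps, one with a square red head, one round blue, stand 80 mm or more away.
- case_in (a point): Fixed green case 170 (x) x 120 (y) x 66 mm high, walls 8 mm, dark wood wall 73 mm high at its -x end. Point: on the inner floor, 6 mm above the counter, 15 mm to -x of the case's middle: about the centre of the open mouth. The inside spans x -62 to +92, y -52 to +52 mm from it, 60 mm deep under the cover. x: the way the cover opens, to the robot's left (+y) within 25 degrees; z up.
- cover (a joint): How far the flat beech cover (162 x 110 x 6 mm, top face 72 mm above the counter) is slid open along case_in's +x, in m: 0 shut against the dark end wall, 0.125 fully back at its stop. Starts shut or up to 30 mm ajar, slides level with about 1.5 N friction, stays where left, cannot come off; open, it overhangs the case's far end.
- cover_grip (a point): Dark wood rib standing on the cover, its handle, moving with it: 14 mm thick along case_in's x, 60 mm long across, 28 mm tall. Point: the rib's centre, 14 mm above the cover's top face, 86 mm above the counter. With the cover shut it is over the case's middle, 15 mm to +x of case_in. Axes as case_in.
Not all that is in view belongs to the job. What is shaped like the part that bears red_round_center but yellow is not meant.

How it is judged:
By the outcome, as a careful person would: the job done as asked, in the order asked, and still so for the second after the job is handed in, with the robot touching nothing.
It also fails if it takes over 69 s, if anything falls off the work surface, if the arm or the gripper's body presses on something with over 40 N, if the wrist force passes 120 N, or if a joint passes its speed limit or range.

## Working session

There is one attempt and no reset: what is moved stays moved. The work goes in short steps, Python scripts to look and compute and a tool call to move; the robot and the scene stay as the last step left them, time stands still between calls to the robot, and variables do not carry over. Pictures are saved under pics/ and viewed, about 8 in all and at most 12, crops included, and the job is handed in when it is done.

Besides the shell and the picture viewer there is one more tool, called as name([rows], argument=value, ...), one row to a line, values as JSON. arm_command: Moves the arm, as the interface text tells. Its arguments: {"type":"object","properties":{"increments":{"type":"array","items":{"type":"array"}},"newtons":{"type":"number"}},"required":["increments"]}

```bash
mkdir -p pics; ls; python3 - <<'E'
from bench import r
import cv2
o=r.get_obs();print(o)
for n in("scene","side"):
    cv2.imwrite(f"pics/{n}0.png",r.grab_frame(n)); m=r.camera_model(n);print(n,m)
E
```

```text
pics
{'clock': 0.0, 'joints': array([-1.40910473,  0.47782807,  0.02231612,  1.55643824, -0.01148984,
        1.10931494, -0.08310897]), 'qvel': array([ 1.46569070e-03,  4.97805400e-04, -7.72134938e-05, -2.41134518e-04,
        1.16440777e-05, -1.41794763e-03,  5.69845077e-04]), 'tau': array([-3.84538034e-04, -5.96440673e+01,  1.60731889e+00, -2.81200522e+01,
        1.23940801e-02,  9.39641468e-03,  6.59573004e-06]), 'tcp_pos': array([0.17975937, 0.65004171, 0.24731207]), 'orientation': array([ 2.49899719e+00,  1.90180586e+00, -2.18772028e-03]), 'contact_force': array([-0.00742769,  0.51209821, -0.62708507]), 'moment': array([ 0.02340541, -0.06096763, -0.0074727 ]), 'grip_width': 0.08516623432533937}
scene {'camera_matrix': array([[583.31328307,   0.        , 311.27164907],
       [  0.        , 583.31328307, 238.1500232 ],
       [  0.        ,   0.        ,   1.        ]]), 'camera_from_world': array([[ 0.42352692,  0.9058677 ,  0.00535283, -0.17204578],
       [ 0.69349831, -0.32042331, -0.64528211, -0.34434453],
       [-0.58282505,  0.27700652, -0.76392562,  1.28024382],
       [ 0.        ,  0.        ,  0.        ,  1.        ]])}
side {'camera_matrix': array([[589.44551702,   0.        , 318.07788078],
       [  0.        , 589.44551702, 231.6244286 ],
       [  0.        ,   0.        ,   1.        ]]), 'camera_from_world': array([[-0.9429368 , -0.3327686 ,  0.01162952,  0.48579882],
       [-0.23627007,  0.64407075, -0.72756396,  0.22782874],
       [ 0.23462021, -0.68879455, -0.68594127,  0.70580929],
       [ 0.        ,  0.        ,  0.        ,  1.        ]])}
```

View pics/scene0.png

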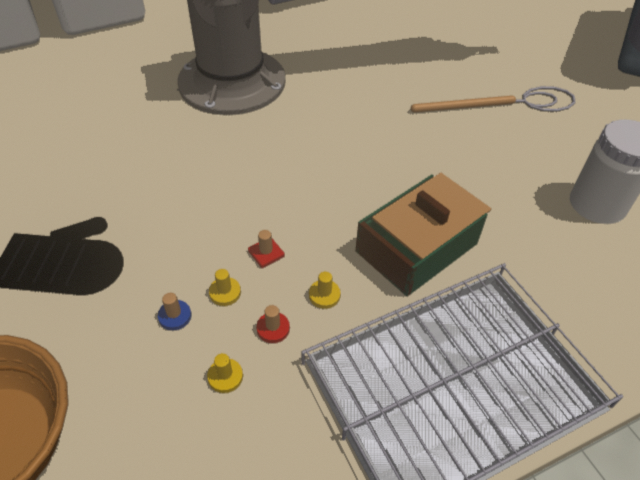

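View pics/side0.png

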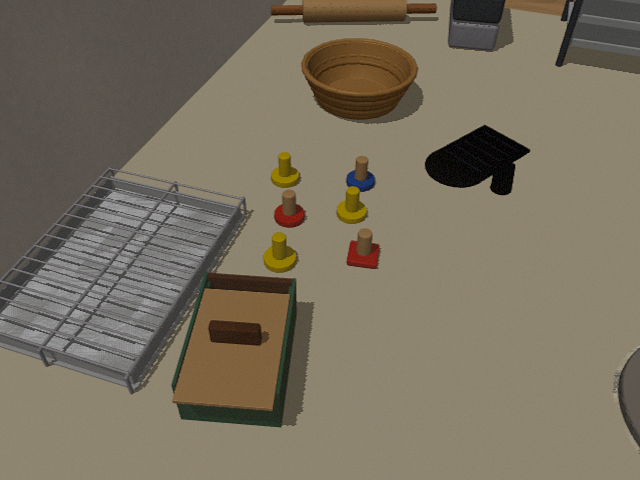

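The scene view shows the round red stamp at about (272,322), with yellow ones at (325,290), (224,287) and (224,372). The case is at about (422,232), with its rib at (432,206) and its dark end to the lower left. In the side view the stamp is at (289,208) and the rib at (235,333). The cover looks slightly ajar. I'll enlarge both.

```bash
cat > h.py <<'E'
import numpy as np, cv2
from bench import r
def onplane(n,px,z,m=None):
    m=m or r.camera_model(n); T=m["camera_from_world"];R=T[:3,:3];c=-R.T@T[:3,3]
    d=R.T@np.linalg.solve(m["camera_matrix"],[px[0],px[1],1.]); return c+d*(z-c[2])/d[2]
def proj(n,p,m=None):
    m=m or r.camera_model(n);T=m["camera_from_world"];q=m["camera_matrix"]@(T[:3,:3]@p+T[:3,3]);return q[:2]/q[2]
E
python3 - <<'E'
import cv2,numpy as np
a=cv2.imread("pics/scene0.png");b=cv2.imread("pics/side0.png")
A=cv2.resize(a[170:350,240:500],None,fx=3,fy=3,interpolation=cv2.INTER_CUBIC)
B=cv2.resize(b[170:430,170:320],None,fx=2.3,fy=2.3,interpolation=cv2.INTER_CUBIC)
cv2.imwrite("pics/ca.png",A);cv2.imwrite("pics/cb.png",B);print(A.shape,B.shape)
E
```

```text
(540, 780, 3) (598, 345, 3)
```

View pics/ca.png

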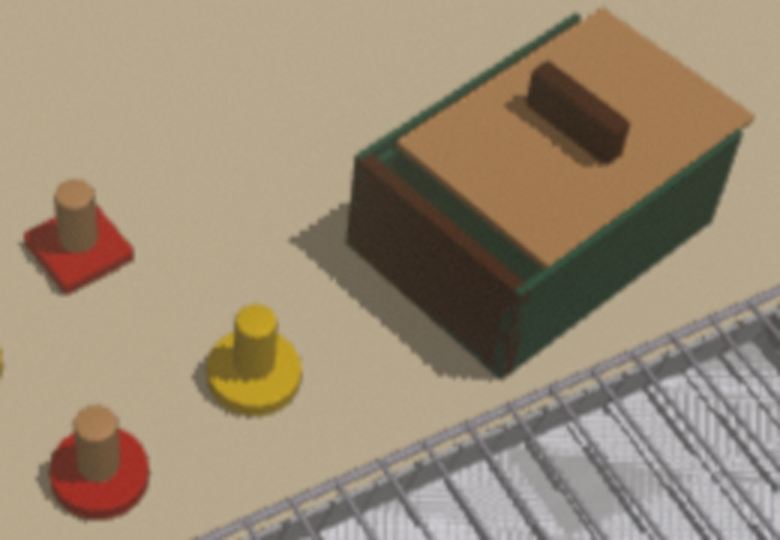

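View pics/cb.png

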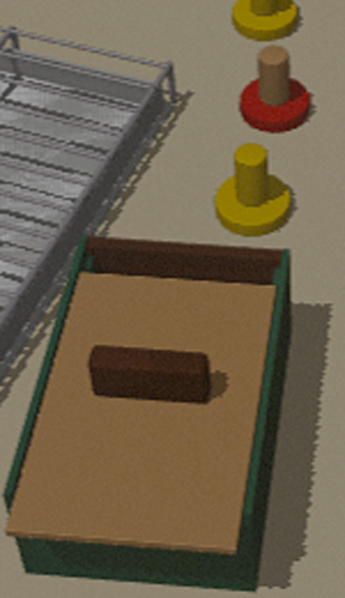

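```bash
python3 - <<'E'
from h import *
S=lambda p:np.array(p)/3.+[240,170]
D=lambda p:np.array(p)/2.3+[170,170]
A=[S(p) for p in[(398,141),(549,266),(752,117),(602,9)]]
B=[D(p) for p in[(275,284),(78,275),(9,530),(238,548)]]
a=np.array([onplane("scene",p,.072) for p in A]);b=np.array([onplane("side",p,.072) for p in B])
print(a,b,sep="\n")
for c in(a,b):
    x=(c[2]+c[3]-c[0]-c[1])/2;print("centre",c.mean(0),"yaw",np.degrees(np.arctan2(x[1],x[0])),np.linalg.norm(x),"ends",(c[0]+c[1])/2)
print("wall",[onplane("scene",S(p),.073) for p in[(360,157),(521,290)]],[onplane("side",D(p),.073) for p in[(288,252),(86,240)]])
print("stamp",onplane("scene",S((97,420)),.052),onplane("side",D((274,54)),.052))
print("yel",onplane("scene",S((256,319)),.052),onplane("side",D((252,154)),.052))
print("rib",onplane("scene",S((588,104)),.1),onplane("side",D((149,356)),.1))
# rack edge near
print("rackcorner",onplane("side",(240,200),.04),onplane("scene",(305,358),.04))
E
```

```text
[[0.53648641 0.04618764 0.072     ]
 [0.64179895 0.07373032 0.072     ]
 [0.60083216 0.22702311 0.072     ]
 [0.49636092 0.20020567 0.072     ]]
[[0.53792743 0.04715266 0.072     ]
 [0.64310993 0.07847896 0.072     ]
 [0.59990604 0.23129519 0.072     ]
 [0.49503499 0.20344938 0.072     ]]
centre [0.56886961 0.13678669 0.072     ] yaw 104.78209348389828 0.15891499202361153 ends [0.58914268 0.05995898 0.072     ]
centre [0.5689946  0.14009405 0.072     ] yaw 105.56395975340911 0.16043954588873366 ends [0.59051868 0.06281581 0.072     ]
wall [array([0.53882834, 0.02209274, 0.073     ]), array([0.64943162, 0.05261702, 0.073     ])] [array([0.53937228, 0.02334782, 0.073     ]), array([0.65054328, 0.05414772, 0.073     ])]
stamp [ 0.61877081 -0.1612298   0.052     ] [ 0.62067391 -0.16037014  0.052     ]
yel [ 0.59686884 -0.06617496  0.052     ] [ 0.59754479 -0.06379072  0.052     ]
rib [0.57634762 0.13347105 0.1       ] [0.57045225 0.13489804 0.1       ]
rackcorner [ 0.69314122 -0.13189913  0.04      ] [ 0.70217274 -0.1480929   0.04      ]
```

arm_command([
  [[0.03, -0.04, 0], [0, 0, 0.05], 50],
  [[0.06, -0.08, 0], [0, 0, 0.12], 50],
  [[0.09, -0.12, 0], [0, 0, 0.2], 50],
  [[0.12, -0.16, 0], [0, 0, 0.3], 50],
  [[0.15, -0.2, 0], [0, 0, 0.4], 50],
  [[0.18, -0.24, 0], [0, 0, 0.5], 50],
  [[0.21, -0.28, 0], [0, 0, 0.541], 50],
  [[0.24, -0.32, 0], [0, 0, 0.541], 50],
  [[0.27, -0.36, 0], [0, 0, 0.541], 50],
  [[0.3, -0.4, 0], [0, 0, 0.541], 50],
], newtons=40)

```text
clock: 1.1
tcp_pos: [0.4806, 0.2486, 0.2482]
orientation: [-1.901, -2.501, 0.0]
contact_force: [0.2, 0.5, 0.5]
grip_width: 0.043
```

arm_command([
  [[0.03, -0.038, 0], [0, 0, 0], 50],
  [[0.06, -0.077, 0], [0, 0, 0], 50],
  [[0.09, -0.1155, -0.02], [0, 0, 0], 50],
  [[0.09, -0.1155, -0.06], [0, 0, 0], 50],
  [[0.09, -0.1155, -0.09], [0, 0, 0], 50],
  [[0.09, -0.1155, -0.09], [0, 0, 0], 50],
  [[0.09, -0.1155, -0.09], [0, 0, 0], 50],
])

```text
clock: 1.8
tcp_pos: [0.5697, 0.1353, 0.1585]
orientation: [-1.9, -2.501, 0.001]
contact_force: [-1.1, 0.7, 0.4]
grip_width: 0.0429
```

```bash
python3 - <<'E'
from h import *
o=r.get_obs();print(o["tcp_pos"],o["orientation"])
w=r.grab_frame("wrist");s=r.grab_frame("side")
cv2.imwrite("pics/w1.png",np.hstack([cv2.resize(w,(400,300)),cv2.resize(s[190:430,120:440],(400,300))]))
E
```

```text
[0.56972589 0.13527783 0.15845568] [-1.89992086e+00 -2.50123944e+00  1.36675563e-03]
```

View pics/w1.png

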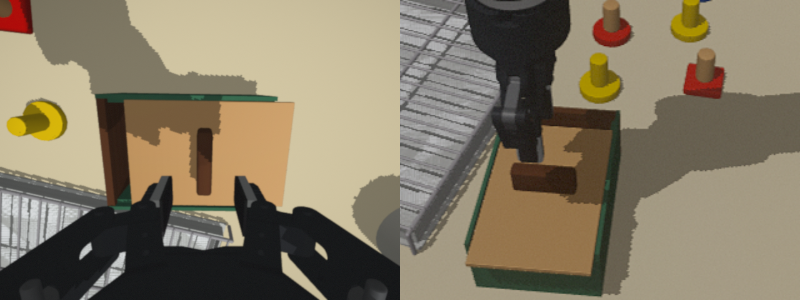

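The wrist view shows the rib at column 204 of the half-size picture, midway between the fingers at 160 and 242 and parallel to them. I'll lower and grip it.

arm_command([
  [[0, 0, -0.03], [0, 0, 0], 50],
  [[0, 0, -0.05], [0, 0, 0], 50],
  [[0, 0, -0.063], [0, 0, 0], 50],
  [[0, 0, -0.063], [0, 0, 0], 50],
  [[0, 0, -0.063], [0, 0, 0], 10],
  [[0, 0, -0.063], [0, 0, 0], 10],
  [[0, 0, -0.063], [0, 0, 0], 10],
  [[0, 0, -0.063], [0, 0, 0], 10],
  [[0, 0, -0.063], [0, 0, 0], 10],
], newtons=30)

```text
clock: 2.8
tcp_pos: [0.5709, 0.1355, 0.0968]
orientation: [1.901, 2.5, 0.004]
contact_force: [-1.0, 0.6, 5.9]
grip_width: 0.0131
```

arm_command([
  [[-0.002, 0.008, 0.002], [0, 0, 0], 10],
  [[-0.006, 0.022, 0.002], [0, 0, 0], 10],
  [[-0.0108, 0.039, 0.002], [0, 0, 0], 10],
  [[-0.0155, 0.056, 0.002], [0, 0, 0], 10],
  [[-0.02, 0.073, 0.002], [0, 0, 0], 10],
  [[-0.0245, 0.088, 0.002], [0, 0, 0], 10],
  [[-0.027, 0.0975, 0.002], [0, 0, 0], 10],
  [[-0.027, 0.0975, 0.002], [0, 0, 0], 10],
])

```text
clock: 3.6
tcp_pos: [0.5446, 0.2352, 0.097]
orientation: [1.898, 2.501, 0.007]
contact_force: [9.4, 5.3, -13.7]
grip_width: 0.0133
```

arm_command([
  [[-0.001, 0.003, 0], [0, 0, 0], 10],
  [[-0.0015, 0.005, 0], [0, 0, 0], 10],
  [[-0.002, 0.007, 0], [0, 0, 0], 10],
  [[-0.002, 0.007, 0], [0, 0, 0], 10],
])

```text
clock: 4.0
tcp_pos: [0.5433, 0.2401, 0.097]
orientation: [1.9, 2.498, 0.006]
contact_force: [10.7, 2.0, -13.8]
grip_width: 0.0131
```

arm_command([
  [[0.001, 0.002, -0.001], [0, 0, 0], 10],
  [[0.001, 0.004, -0.001], [0, 0, 0], 10],
  [[0.001, 0.004, -0.001], [0, 0, 0], 10],
])

```text
clock: 4.3
tcp_pos: [0.5433, 0.2405, 0.0969]
orientation: [1.903, 2.496, -0.002]
contact_force: [2.5, -7.6, 1.6]
grip_width: 0.0134
```

arm_command([
  [[-0.0005, 0.002, 0], [0, 0, 0], 10],
  [[-0.001, 0.004, 0], [0, 0, 0], 10],
  [[-0.001, 0.004, 0], [0, 0, 0], 10],
])

```text
clock: 4.6
tcp_pos: [0.5433, 0.2407, 0.0969]
orientation: [1.904, 2.491, -0.007]
contact_force: [5.0, -15.8, 3.4]
grip_width: 0.0135
```

arm_command([
  [[0.001, -0.004, 0], [0, 0, 0], 10],
  [[0.001, -0.005, 0], [0, 0, 0], 50],
  [[0.001, -0.005, 0], [0, 0, 0], 50],
  [[0.001, -0.005, 0], [0, 0, 0], 50],
  [[0.001, -0.005, 0.02], [0, 0, 0], 50],
  [[0.001, -0.005, 0.06], [0, 0, 0], 50],
  [[0.005, -0.02, 0.1], [0, 0, 0], 50],
  [[0.014, -0.065, 0.1], [0, 0, 0], 50],
  [[0.023, -0.11, 0.1], [0, 0, 0], 50],
  [[0.032, -0.155, 0.1], [0, 0, 0], 50],
])

```text
clock: 5.6
tcp_pos: [0.573, 0.0922, 0.1969]
orientation: [1.898, 2.503, 0.002]
contact_force: [0.7, 0.5, 0.3]
grip_width: 0.0429
```

arm_command([
  [[0.009, -0.045, 0], [0, 0, 0], 50],
  [[0.018, -0.09, 0], [0, 0, 0], 50],
  [[0.027, -0.135, 0], [0, 0, 0], 50],
  [[0.036, -0.18, 0], [0, 0, 0], 50],
  [[0.045, -0.22, 0], [0, 0, 0], 50],
  [[0.047, -0.245, -0.01], [0, 0, 0], 50],
  [[0.047, -0.253, -0.04], [0, 0, 0], 50],
  [[0.047, -0.254, -0.06], [0, 0, 0], 50],
  [[0.047, -0.254, -0.07], [0, 0, 0], 50],
  [[0.047, -0.254, -0.07], [0, 0, 0], 50],
])

```text
clock: 6.6
tcp_pos: [0.6192, -0.1601, 0.1249]
orientation: [-1.897, -2.5, 0.001]
contact_force: [0.5, -0.5, -0.1]
grip_width: 0.0429
```

```bash
python3 - <<'E'
from h import *
o=r.get_obs();print(o["tcp_pos"],o["orientation"])
w=r.grab_frame("wrist");s=r.grab_frame("side")
cv2.imwrite("pics/w2.png",np.hstack([cv2.resize(w,(400,300)),cv2.resize(s[130:430,120:440],(400,375))[:300]]) if 0 else np.hstack([cv2.resize(w,(400,300)),cv2.resize(s[130:430,100:500],(400,300))]))
E
```

```text
[ 0.61921467 -0.16014194  0.12487815] [-1.89743568e+00 -2.50033077e+00  1.36667581e-03]
```

View pics/w2.png

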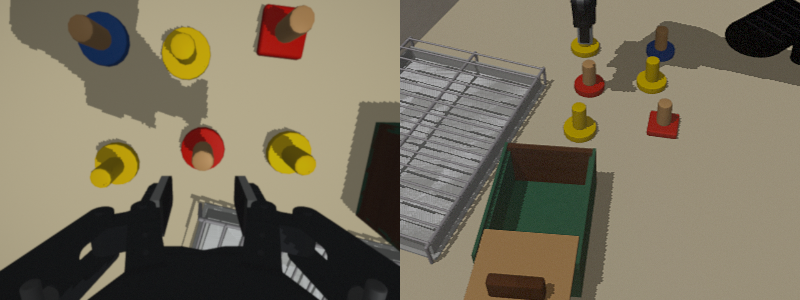

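The case is now fully open. The wrist view shows the red stamp's handle top at (203,160) of the half-size picture, centred between the fingers. I'll check the alignment numerically.

```bash
python3 - <<'E'
from h import *
print(onplane("wrist",(203*1.6,159*1.6),.052), r.get_obs()["tcp_pos"])
S=r.grab_frame("scene");cv2.imwrite("pics/s2.png",S)
E
```

```text
[ 0.61766299 -0.16314122  0.052     ] [ 0.62059853 -0.16062442  0.12703661]
```

arm_command([
  [[-0.001, -0.001, -0.04], [0, 0, 0], 50],
  [[-0.001, -0.001, -0.065], [0, 0, 0], 50],
  [[-0.001, -0.001, -0.082], [0, 0, 0], 50],
  [[-0.001, -0.001, -0.088], [0, 0, 0], 50],
  [[-0.001, -0.001, -0.088], [0, 0, 0], 50],
  [[-0.001, -0.001, -0.088], [0, 0, 0], 18],
  [[-0.001, -0.001, -0.088], [0, 0, 0], 18],
  [[-0.001, -0.001, -0.088], [0, 0, 0], 18],
  [[-0.001, -0.001, -0.088], [0, 0, 0], 18],
  [[-0.001, -0.001, -0.088], [0, 0, 0], 18],
], newtons=35)

```text
clock: 7.75
tcp_pos: [0.6201, -0.1627, 0.0399]
orientation: [1.899, 2.499, 0.002]
contact_force: [-1.3, 0.7, 6.8]
grip_width: 0.0211
```

arm_command([
  [[0, 0, 0.015], [0, 0, 0], 15],
  [[0, 0, 0.045], [0, 0, 0], 15],
  [[0, 0, 0.08], [0, 0, 0], 15],
  [[0, 0, 0.11], [0, 0, 0], 15],
  [[0, 0, 0.12], [0, 0, 0], 15],
  [[-0.003, 0.02, 0.12], [0, 0, 0], 15],
  [[-0.008, 0.05, 0.12], [0, 0, 0], 15],
  [[-0.013, 0.085, 0.12], [0, 0, 0], 15],
  [[-0.019, 0.12, 0.12], [0, 0, 0], 15],
  [[-0.024, 0.155, 0.12], [0, 0, 0], 15],
])

```text
clock: 8.75
tcp_pos: [0.5939, -0.0061, 0.158]
orientation: [-1.901, -2.5, 0.001]
contact_force: [-0.3, -0.7, -0.6]
grip_width: 0.021
```

arm_command([
  [[-0.005, 0.035, 0], [0, 0, 0], 15],
  [[-0.01, 0.065, 0], [0, 0, 0], 15],
  [[-0.014, 0.09, 0], [0, 0, 0], 15],
  [[-0.017, 0.105, 0], [0, 0, 0], 15],
  [[-0.018, 0.112, 0], [0, 0, 0], 15],
  [[-0.018, 0.112, 0], [0, 0, 0], 15],
  [[-0.018, 0.112, 0], [0, 0, 0], 15],
])

```text
clock: 9.45
tcp_pos: [0.5771, 0.1029, 0.1583]
orientation: [1.903, 2.499, -0.001]
contact_force: [-0.2, -0.0, -0.5]
grip_width: 0.0212
```

```bash
python3 - <<'E'
from h import *
w=r.grab_frame("scene");s=r.grab_frame("side")
cv2.imwrite("pics/w3.png",np.hstack([cv2.resize(w[120:330,280:560],(400,300)),cv2.resize(s[170:470,100:500],(400,300))]))
E
```

```text
(no output)
```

View pics/w3.png

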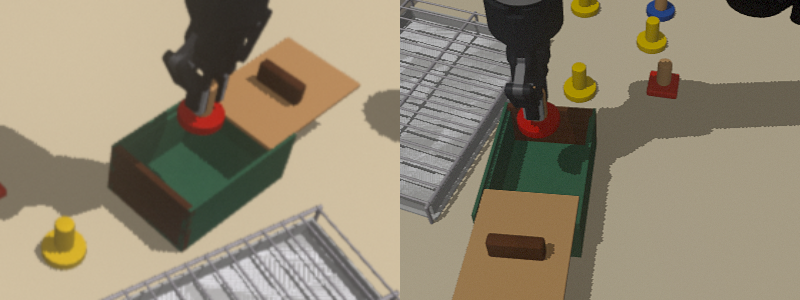

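The stamp hangs upright over the mouth. I'll lower it.

arm_command([
  [[0, 0, -0.02], [0, 0, 0], 15],
  [[0, 0, -0.045], [0, 0, 0], 15],
  [[0, 0, -0.07], [0, 0, 0], 15],
  [[0, 0, -0.09], [0, 0, 0], 15],
  [[0, 0, -0.102], [0, 0, 0], 15],
  [[0, 0, -0.109], [0, 0, 0], 15],
  [[0, 0, -0.112], [0, 0, 0], 15],
  [[0, 0, -0.112], [0, 0, 0], 15],
])

```text
clock: 10.35
tcp_pos: [0.5773, 0.1044, 0.0466]
orientation: [1.901, 2.501, 0.001]
contact_force: [0.4, 0.4, -0.6]
grip_width: 0.0207
```

arm_command([
  [[0, 0, -0.001], [0, 0, 0], 15],
  [[0, 0, -0.001], [0, 0, 0], 15],
])

```text
clock: 10.55
tcp_pos: [0.5774, 0.1047, 0.0459]
orientation: [1.9, 2.501, 0.001]
contact_force: [-0.7, 0.9, -0.7]
grip_width: 0.0211
```

arm_command([
  [[0, 0, -0.001], [0, 0, 0], 15],
  [[0, 0, -0.001], [0, 0, 0], 15],
])

```text
clock: 10.75
tcp_pos: [0.5773, 0.1048, 0.0458]
orientation: [1.901, 2.501, 0.002]
contact_force: [-3.7, -0.2, 10.5]
grip_width: 0.0211
```

arm_command([
  [[0, 0, -0.001], [0, 0, 0], 15],
  [[0, 0, -0.001], [0, 0, 0], 15],
])

```text
clock: 10.95
tcp_pos: [0.5774, 0.1047, 0.0458]
orientation: [1.901, 2.501, 0.002]
contact_force: [-6.4, -0.7, 19.4]
grip_width: 0.0211
```

arm_command([
  [[0, 0, 0.002], [0, 0, 0], 15],
  [[0, 0, 0.002], [0, 0, 0], 48],
  [[0, 0, 0.002], [0, 0, 0], 48],
  [[0, 0, 0.002], [0, 0, 0], 48],
  [[0, 0, 0.012], [0, 0, 0], 48],
  [[0, 0, 0.03], [0, 0, 0], 48],
  [[0, 0, 0.065], [0, 0, 0], 48],
  [[0, 0, 0.11], [0, 0, 0], 48],
  [[-0.003, 0.012, 0.115], [0, 0, 0], 48],
  [[-0.013, 0.052, 0.115], [0, 0, 0], 48],
])

```text
clock: 11.95
tcp_pos: [0.5665, 0.1526, 0.1613]
orientation: [1.908, 2.49, 0.004]
contact_force: [1.4, -0.2, -1.1]
grip_width: 0.0407
```

arm_command([
  [[-0.01, 0.04, 0], [0, 0, 0], 48],
  [[-0.018, 0.07, 0], [0, 0, 0], 48],
  [[-0.021, 0.084, 0], [0, 0, 0], 48],
  [[-0.021, 0.084, 0], [0, 0, 0], 48],
  [[-0.021, 0.084, 0], [0, 0, 0], 48],
])

```text
clock: 12.45
tcp_pos: [0.5434, 0.2389, 0.1582]
orientation: [1.902, 2.499, -0.001]
contact_force: [-0.0, -0.4, -0.8]
grip_width: 0.0408
```

```bash
python3 - <<'E'
from h import *
w=r.grab_frame("wrist");s=r.grab_frame("side");print(r.get_obs()["tcp_pos"])
cv2.imwrite("pics/w4.png",np.hstack([cv2.resize(w,(400,300)),cv2.resize(s[170:470,100:500],(400,300))]))
E
```

```text
[0.54369358 0.23797627 0.15828556]
```

View pics/w4.png

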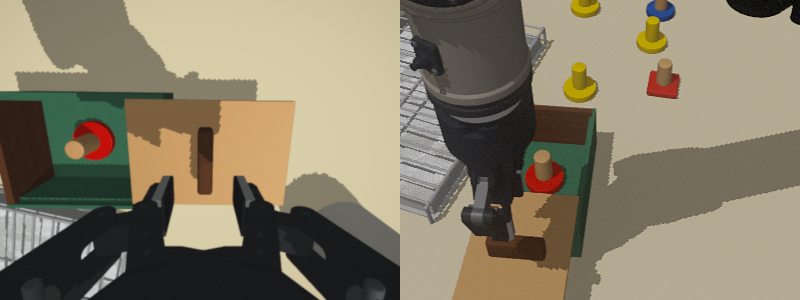

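The stamp stands upright on the case floor, with its head at (95,138) in the wrist half and (545,175) in the side half. The rib is centred between the fingers. I'll grip it and shut the cover.

arm_command([
  [[0, 0, -0.03], [0, 0, 0], 48],
  [[0, 0, -0.05], [0, 0, 0], 48],
  [[0, 0, -0.061], [0, 0, 0], 48],
  [[0, 0, -0.061], [0, 0, 0], 48],
  [[0, 0, -0.061], [0, 0, 0], 10],
  [[0, 0, -0.061], [0, 0, 0], 10],
  [[0, 0, -0.061], [0, 0, 0], 10],
  [[0, 0, -0.061], [0, 0, 0], 10],
  [[0, 0, -0.061], [0, 0, 0], 10],
], newtons=30)

```text
clock: 13.45
tcp_pos: [0.5438, 0.2405, 0.0985]
orientation: [1.901, 2.5, 0.003]
contact_force: [0.7, -1.5, 6.1]
grip_width: 0.0132
```

arm_command([
  [[0.002, -0.008, 0.001], [0, 0, 0], 10],
  [[0.0055, -0.022, 0.001], [0, 0, 0], 10],
  [[0.01, -0.039, 0.001], [0, 0, 0], 10],
  [[0.0145, -0.056, 0.001], [0, 0, 0], 10],
  [[0.019, -0.073, 0.001], [0, 0, 0], 10],
  [[0.0235, -0.09, 0.001], [0, 0, 0], 10],
  [[0.027, -0.104, 0.001], [0, 0, 0], 10],
  [[0.03, -0.114, 0.001], [0, 0, 0], 10],
  [[0.03, -0.114, 0.001], [0, 0, 0], 10],
])

```text
clock: 14.35
tcp_pos: [0.5743, 0.1241, 0.0985]
orientation: [1.903, 2.497, 0.001]
contact_force: [5.6, -0.7, -2.8]
grip_width: 0.0133
```

arm_command([
  [[0.001, -0.003, 0], [0, 0, 0], 10],
  [[0.0015, -0.006, 0], [0, 0, 0], 10],
  [[0.0015, -0.006, 0], [0, 0, 0], 10],
])

```text
clock: 14.65
tcp_pos: [0.5753, 0.1204, 0.0986]
orientation: [1.9, 2.5, 0.002]
contact_force: [5.1, 0.8, -3.1]
grip_width: 0.013
```

arm_command([
  [[0.0005, -0.002, 0], [0, 0, 0], 10],
  [[0.001, -0.004, 0], [0, 0, 0], 10],
  [[0.001, -0.004, 0], [0, 0, 0], 10],
])

```text
clock: 14.95
tcp_pos: [0.5756, 0.1194, 0.0985]
orientation: [-1.897, -2.502, -0.005]
contact_force: [2.9, 8.1, -1.4]
grip_width: 0.0134
```

Travel is 125 mm and the force is rising, so the cover is against the end wall. I'll give one more nudge, ease off, release and retreat.

arm_command([
  [[0.0005, -0.002, 0], [0, 0, 0], 10],
  [[0.0005, -0.002, 0], [0, 0, 0], 10],
  [[-0.0005, 0.002, 0], [0, 0, 0], 10],
  [[-0.0005, 0.002, 0], [0, 0, 0], 48],
  [[-0.0005, 0.002, 0], [0, 0, 0], 48],
  [[-0.0005, 0.002, 0], [0, 0, 0], 48],
  [[-0.0005, 0.002, 0.015], [0, 0, 0], 48],
  [[-0.0005, 0.002, 0.05], [0, 0, 0], 48],
  [[-0.0005, 0.002, 0.1], [0, 0, 0], 48],
  [[-0.0005, 0.002, 0.14], [0, 0, 0], 48],
])

```text
clock: 15.95
tcp_pos: [0.5751, 0.1181, 0.2418]
orientation: [1.901, 2.5, 0.002]
contact_force: [0.6, 0.1, -0.1]
grip_width: 0.0411
```

arm_command([
  [[-0.01, 0.04, 0.02], [0, 0, 0], 48],
  [[-0.03, 0.08, 0.02], [0, 0, 0], 48],
  [[-0.05, 0.12, 0.02], [0, 0, 0], 48],
  [[-0.07, 0.16, 0.02], [0, 0, 0], 48],
  [[-0.09, 0.2, 0.02], [0, 0, 0], 48],
  [[-0.11, 0.24, 0.02], [0, 0, 0], 48],
  [[-0.11, 0.24, 0.02], [0, 0, 0], 48],
])

```text
clock: 16.65
tcp_pos: [0.4603, 0.3656, 0.2593]
orientation: [-1.885, -2.509, -0.003]
contact_force: [-0.4, 0.4, -0.2]
grip_width: 0.0411
```

```bash
python3 - <<'E'
from h import *
w=r.grab_frame("scene");s=r.grab_frame("side");print(r.get_obs()["tcp_pos"],r.get_obs()["clock"])
cv2.imwrite("pics/w5.png",np.hstack([cv2.resize(w[150:300,320:520],(400,300)),cv2.resize(s[170:470,100:500],(400,300))]))
E
```

```text
[0.46424803 0.35929401 0.25912587] 16.75
```

View pics/w5.png

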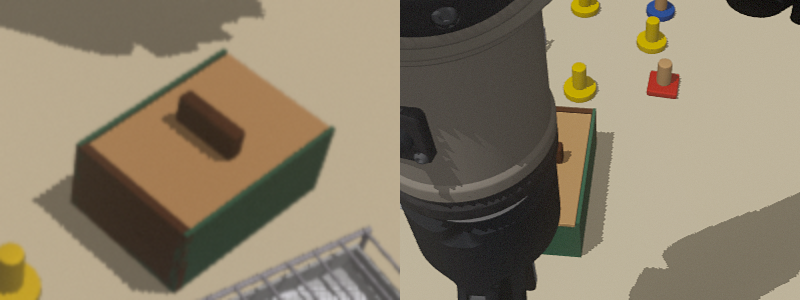

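The scene view shows the cover flush against the dark end wall with no gap, and the gripper is clear. I'll hand in.

```bash
python3 -c "
from bench import r
print(r.hand_in())"
```

```text
the job is handed in; nothing more can be done
None
```

I slid the cover back to its stop, stood the round red stamp upright on the case floor, slid the cover shut against the dark end wall, and handed in after about 17 s.

- **Opening:** the cover met its stop with about 16 N of resistance.
- **Placing:** pictures taken after release showed the stamp upright inside the case.
- **Shutting:** the cover travelled 125 mm, the full stroke, and met the end wall with a rising force. The last picture shows no gap at the end wall, and the gripper was well clear.
- **Forces:** the highest reading at the end of any move was about 20 N, when the stamp touched the case floor.

None of the final checks failed. The only disagreement was small: the camera measurements differed from each other, and from the arm's own position, by 2–4 mm.

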